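Load the film spool and start the brake bolt

TASK

Mount the spool on the stand's upright spindle: lower it gently until it sits fully home, and let go. Then start the loose brake bolt beside it without cross-threading: turn it backward (anticlockwise seen from above) until it drops into its thread, and only then about one full turn forward (clockwise). Finish while still gripping the bolt's head, and leave everything else on the worktop where it is.

Things in the scene. Friction and masses are not known exactly. Their poses are not given: they have to be found in the camera images.
- spool_center (a point): Centre (half-way up, on the axis) of the loose white spool, standing upright on the worktop; 66 mm tall, 90 g. From below: flange 56 mm across, grey barrel 48 mm, second flange 56 mm across with its top 30 mm above the underside, then a round collar 34 mm across (from 3 mm below to 33 mm above this point) to grip it by. A hole 22 mm across runs right through. z is its axis, up.
- stand: Fixed aluminium stand: plate 90 mm (its x) by 200 mm (its y), 12 mm thick, on the worktop; origin at the centre of its underside. It carries an upright steel spindle at y = -55 mm and a threaded boss (42 mm across, top 34 mm above the worktop) with the brake bolt at y = +55 mm. A low dark bar (brake shoe, top 21 mm above the worktop) lies between, clear of a seated spool.
- spindle_top (a point): Top of the steel spindle, on its axis. The spindle is 18 mm in diameter, stands 56 mm above the plate (this point is 68 mm above the worktop) and has a 10 mm long conical tip. A spool that is fully home rests on the plate, its centre 23 mm below this point.
- boss_top (a point): Centre of the top face of the threaded boss, 34 mm above the worktop; the bolt's axis passes upright through it.
- brake_bolt: Brake bolt, upright in the boss, in the mouth of the hole but resting on top of the thread, not engaged. Origin: centre of its round ribbed black head, 33 mm across, 26 mm tall, about 70 mm above the worktop; below it a 19 mm shank, about 23 mm of it free at the start. 140 g; turns easily (0.012 N m), falls by its own weight when let go. It lifts at most 2 mm and cannot be removed.
- bolt_turn (a joint): Turn of the bolt in rad; grows forward (clockwise seen from above, tightening); starts between -0.2 and 0.2. The drop lies 0.3 to 1.6 rad backward (anticlockwise) of the start, where exactly is not known in advance. Turning forward past 1.0 before the drop counts as cross-threading.
- bolt_depth (a joint): Height of the bolt in m, negative is deeper. Right-hand thread, 5 mm a turn. Starts at 0 to -0.002; turned backward it rises to about 0, then drops 5 mm to about -0.005 if free to slide down (a firm grip holds it up; it falls once let go). Each forward turn then takes it 5 mm deeper, with 0.6 mm play: about -0.010 after one. Turning on backward after the drop raises it again.
- timer_spot (a point): Bystander, not to be moved: small white timer 60x66x18 mm lying on the worktop; its centre.
- petri_spot (a point): Bystander, not to be moved: petri dish 56 mm across, 14 mm tall; its centre.
- vial_spot (a point): Bystander, not to be moved: vial 27 mm across, 60 mm tall, upright; its centre.
- tube_spot (a point): Bystander, not to be moved: capped centrifuge tube 34 mm across, 116 mm tall, upright; its centre.
There are look-alikes about, which are no part of the job. Of the things that look like the part that bears spool_center, take the one that is nearest to the robot's base at the start.

How it is judged (in metres and radians):
On the way, in this order (a step that is already met when the one before it is completed fails the run):
1. the spool sits fully home on the spindle, upright and let go, with the bolt not yet dropped (horizontal distance between spool_center and spindle_top below 0.005 m and z of spool_center in the frame of stand below 0.048 m and angle between spool_center's own z axis and vertical below 0.08 rad and contact force between the fingers and spool below 0.1 N and value of joint bolt_depth above -0.0034 m), for 0.2 s.
2. the bolt has been turned backward and has dropped into its thread (value of joint bolt_depth below -0.0034 m and value of joint bolt_turn below -0.4 rad), for 0.1 s.
At the end, for the whole second after the job is handed in: The spool is seated on the spindle (within 3 mm of fully home, upright, touched by nothing of the robot), the bolt stands about one turn into its thread (depth -8.0 to -12.2 mm, that is 0.6 to 1.4 turns after the drop), is not turning, and is gripped by the fingers with more than 1 N (value of joint bolt_depth between -0.0122 and -0.008 m and contact force between the fingers and brake_bolt above 1 N and angular speed of brake_bolt below 0.1 rad/s and horizontal distance between spool_center and spindle_top below 0.005 m and z of spool_center in the frame of stand below 0.048 m and angle between spool_center's own z axis and vertical below 0.08 rad and contact force between each of the arm, the fingers and spool below 0.1 N); the arm keeps its last pose, push and grip.
It fails at once if the bolt is turned forward before it has dropped into the thread (value of joint bolt_turn above 1 rad and value of joint bolt_depth above -0.0037 m).
It fails at once if the spool is dropped onto the spindle (horizontal distance between spool_center and spindle_top below 0.008 m and linear speed of spool above 0.6 m/s).
It fails at once if a bystander is moved more than 25 mm (distance of any of timer_spot, petri_spot, vial_spot, tube_spot from where it was at the start of the episode above 0.025 m).
It also fails if it takes over 72 s, if anything falls off the work surface, if the arm or the gripper's body presses on something with over 40 N, if the wrist force passes 120 N, or if a joint passes its speed limit or range.

ROBOT

A 7-joint arm with a two-finger parallel gripper is mounted at the origin on a cart in front of the work surface, level with it; the furniture and walls round the work are solid. World frame = base frame: x ahead of the robot, y to its left, z up, the work surface at z = 0. Lengths are in m, angles in degrees, forces in N, time in s.
With the tool pointing down it reaches from about 0.425 to 0.875 m from the base axis. Payload 4.7 kg.
Tool frame: the origin (TCP) lies on the centre line of the jaws, within the pads' length; the fingertips stand 25 mm ahead of it and the grasp point (between the pads) lies 6 mm ahead of it (manip.tip_reach is the distance from the TCP to the fingertips, in m); z points along the fingers, y is the line along which they close (so a half turn about z gives the same grasp; the last joint's range is limited). The gripper opens to 87 mm and grips with 3 to 60 N. Pads are 19 mm wide; open, the fingers measure 117 mm over their backs; the gripper's body (75 mm by 190 mm) begins 51 mm behind the grasp point.
Start: joints at [-64.051, 18.392, -4.016, 83.108, 1.295, 78.541, -3.26], TCP at [0.276, 0.588, 0.248] pointing down, gripper open.
Joint ranges: [-163.93, 163.93], [-17.29, 119.83], [-79.2, 71.16], [3.27, 140.29], [-89.18, 269.18], [5.43, 117.66], [-154.24, 154.24]. Speed limits (degrees/s): [147.25, 147.25, 180, 180, 180, 180, 180].

INTERFACE

Orientations are given as [roll, pitch, yaw] about the fixed x, y, z axes, in that order (R = Rz(yaw) Ry(pitch) Rx(roll)).
In Python, from rig import manip, optics gives the robot as it stands.
- The arm moves only by the shell command python3 -m crank 'ROWS'. ROWS is JSON, a list of rows, each an object of numbers: "tx", "ty", "tz": the shift along the world's x, y, z in m; "rx", "ry", "rz": the turn, a rotation vector about the world's x, y, z in degrees; "hand": the opening, from 0 (shut) to 1 (fully open). A call has 1 to 12 rows; each row shifts and turns the commanded pose from where the row before left it; what a row does not reach is not made up. A row lasts 1/12 s, in which the tool goes at most 41.7 mm and 7.16 degrees, less where a joint would pass 70% of its speed; a pose out of reach is approached as far as the arm can. A call is refused whole if a number of a shift passes 0.0417 or a number of a turn 7.16, either way. A call with a gripper value outside its range is refused whole. The fingers move at their own pace and stop on an object; the grip force is fixed at half the most. Time passes only in rows, so rows that do not move let the fingers close. It gives the time, the measured TCP pose, the force, the opening and the grip force at its end, in the units of the state.
- manip.get_state(): the state, without advancing time (a new reading comes with each control period).
- optics.get_image(name): name is "scene" or "top" or "wrist"; returns a dict with "color" (384x512x3 uint8, red, green, blue), "K" (3x3 intrinsics, pixels), "R" (3x3) and "t" (3): a world point X has camera coordinates R X + t; the wrist camera has in their place "hand_eye" (4x4, takes a point from camera to tool coordinates, whose origin is the TCP and whose axes are the flange's). Camera axes: x right, y down, z forward; pixel columns grow to the right and rows downward; lengths in m; the calibration is good to about 2 mm. A picture is of the moment at which its call begins: read the wrist's pose just before it. There is no depth.
- manip.sign_off(): hands the job in; it is judged then, once.
Trained networks look in the newest picture that a camera, given by its name, has taken for a name from the list of things; names that differ only in an ending like _2 or _b are one class to them, and where a whole thing is asked for, a point or a joint stands for the part that bears it (a point fixed in the world has none). Each returns a list of dicts, best first, with "p" (0 to 1); they miss things now and then, are a little off and sometimes report something else, mostly with a low value. They report only what shows in the picture. A call takes as long as a camera call. They do not tell look-alikes from the thing itself.
- optics.search_frame(camera, name): "at" ([column, row] in pixels, amid what is visible of it).
- optics.outline_of(camera, name): "region" (384x512 bool, what is visible of it) and "at" ([column, row] in pixels, amid what is visible of it).
- optics.place_of(camera, name): "at" ([column, row] in pixels: a listed point, or the origin of a listed thing).
The state is a dict: "t": time; "qpos": joint angles; "dq": joint speeds; "joint_efforts": joint torques, N m; "tool_pos": TCP position; "orientation": TCP orientation; "force": force on the tool from outside, world axes, zero at the start; "moment": the same for the moment, N m; "opening": opening from 0.0 (shut) to 1.0 (fully open); "grasp_force": force on a finger pad.
Only numpy, scipy, OpenCV 4.12 (cv2) and the standard library are available. Lean on these libraries where they do the work, as an engineer would, in place of code of your own. Each camera call takes 0.05 s, during which the arm holds its last target. There are 200 camera calls.

## Working session

There is one attempt and no reset: what is moved stays moved. The work goes in short steps, Python scripts to look and compute and a shell command to move; the robot and the scene stay as the last step left them, time stands still between calls to the robot, and variables do not carry over. Pictures are saved under pics/ and viewed, at most 10 in all, crops included, and the job is handed in when it is done.

```bash
mkdir -p pics
cat > h.py <<'E'
from rig import manip, optics
import numpy as np, cv2
from scipy.spatial.transform import Rotation as Ro
def cam(name):
    s=manip.get_state(); im=optics.get_image(name)
    K=np.array(im["K"])
    if "hand_eye" in im:
        T=np.eye(4);T[:3,:3]=Ro.from_euler('xyz',s["orientation"],degrees=True).as_matrix();T[:3,3]=s["tool_pos"]
        W=T@np.array(im["hand_eye"]); R=W[:3,:3].T; t=-R@W[:3,3]
    else: R=np.array(im["R"]);t=np.array(im["t"])
    return im["color"],K,R,t
def atz(uv,z,K,R,t):
    d=R.T@np.linalg.inv(K)@np.array([uv[0],uv[1],1.]); c=-R.T@t
    return c+d*(z-c[2])/d[2]
def proj(X,K,R,t):
    p=K@(R@np.array(X)+t); return p[:2]/p[2]
Z=dict(spool_center=.033,spindle_top=.068,boss_top=.034,brake_bolt=.07,timer_spot=.009,petri_spot=.007,vial_spot=.03,tube_spot=.058,stand=0)
E
python3 - <<'E'
from h import *
print(manip.get_state())
ims=[]
for n in("top","scene"):
    c,K,R,t=cam(n); ims.append(c)
    print(n,"campos",-R.T@t)
    for k,z in Z.items():
        for r in optics.place_of(n,k)[:4]:
            print(n,k,np.round(r["at"]),round(r["p"],2),np.round(atz(r["at"],z,K,R,t),3))
    cv2.imwrite(f"pics/{n}.png",c[:,:,::-1])
E
```

```text
{'t': 0.0, 'qpos': array([-64.05168773,  18.44004151,  -4.01556678,  83.17584132,
         1.29449964,  78.53715914,  -3.25968679]), 'dq': array([ 0.00621678, -0.06486452, -0.00842526,  0.07814786, -0.11504732,
       -0.05461199,  0.03410663]), 'joint_efforts': array([-7.92085621e-05, -4.91299760e+01, -4.03940929e-01, -3.12528670e+01,
       -6.38210122e-02,  4.38462349e-02,  1.83838997e-04]), 'tool_pos': array([0.27597583, 0.58796016, 0.24644207]), 'orientation': array([-1.79892170e+02,  5.09109924e-03,  1.54861710e+02]), 'force': array([0.54228729, 0.222807  , 0.36822777]), 'moment': array([-0.03725906, -0.02312126, -0.0017134 ]), 'grasp_force': 0.0, 'opening': 1.000805721174836}
top campos [ 0.43285749 -0.06464627  0.92609129]
top spool_center [356. 247.] 0.94 [ 0.45  -0.274  0.033]
top spool_center [404. 242.] 0.69 [ 0.464 -0.386  0.033]
top spindle_top [232. 201.] 0.84 [0.549 0.015 0.068]
top spindle_top [312. 173.] 0.74 [ 0.618 -0.168  0.068]
top boss_top [189. 190.] 0.92 [0.578 0.123 0.034]
top brake_bolt [157. 138.] 0.72 [0.695 0.196 0.07 ]
top brake_bolt [184. 191.] 0.45 [0
[... 337 characters left out ...]
l_center [274. 249.] 0.85 [ 0.46  -0.261  0.033]
scene spool_center [305. 272.] 0.81 [ 0.46  -0.376  0.033]
scene spool_center [219. 179.] 0.49 [0.544 0.055 0.033]
scene spool_center [180. 206.] 0.42 [0.378 0.06  0.033]
scene spindle_top [230. 176.] 0.59 [0.556 0.016 0.068]
scene boss_top [209. 163.] 0.72 [0.572 0.13  0.034]
scene brake_bolt [213. 155.] 0.6 [0.584 0.121 0.07 ]
scene brake_bolt [224. 128.] 0.5 [0.706 0.192 0.07 ]
scene timer_spot [287. 205.] 0.82 [ 0.63  -0.167  0.009]
scene petri_spot [183. 208.] 0.65 [0.394 0.065 0.007]
scene vial_spot [296. 187.] 0.5 [ 0.694 -0.15   0.03 ]
scene tube_spot [224. 128.] 0.48 [0.714 0.205 0.058]
scene stand [222. 178.] 0.74 [0.575 0.076 0.   ]
```

```bash
python3 -c "
import cv2
c=cv2.imread('pics/top.png')[110:310,120:440]
cv2.imwrite('pics/topc.png',cv2.resize(c,None,fx=2.5,fy=2.5,interpolation=cv2.INTER_CUBIC))"
```

```text
(no output)
```

View pics/topc.png

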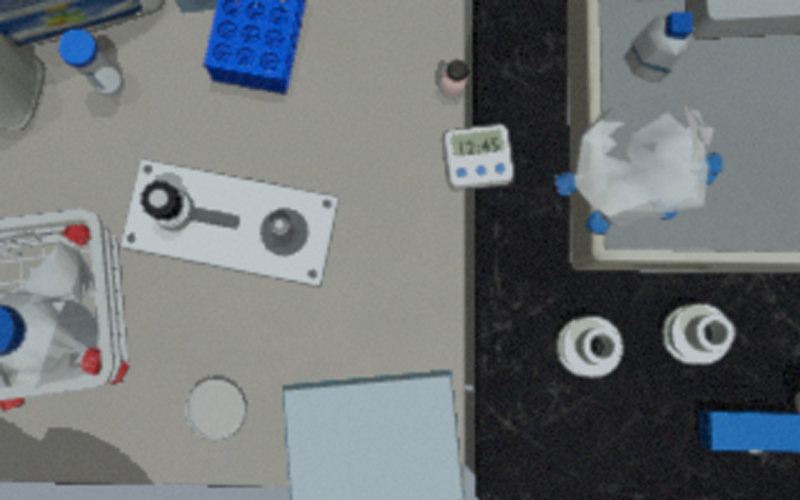

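View pics/scene.png

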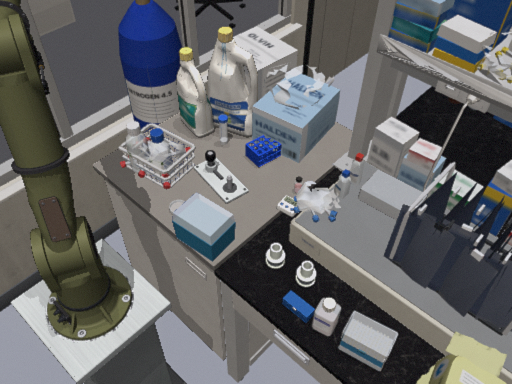

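The top view shows two white spools, at full-picture pixels (356,249) and (400,244). They are about 0.53 m and 0.60 m from the base, so the left one at (356,249) is the target. The stand's bolt is at (185,190) and its spindle at (232,202). Other lookalikes are the timer at (312,172), the vial at (302,140) and the tube at (152,130). The scene view agrees, with spools at (274,252) and (305,272). I'll raise the arm and head for the spool.

```bash
python3 -m crank '[{"tz":0.04},{"tz":0.04},{"tx":0.014,"ty":-0.04,"rz":-5},{"tx":0.014,"ty":-0.04,"rz":-5},{"tx":0.014,"ty":-0.04,"rz":-5},{"tx":0.014,"ty":-0.04,"rz":-5},{"tx":0.014,"ty":-0.04,"rz":-5},{"tx":0.014,"ty":-0.04,"rz":-5},{"tx":0.014,"ty":-0.04,"rz":-5},{"tx":0.014,"ty":-0.04,"rz":-5},{"tx":0.014,"ty":-0.04,"rz":-5},{"tx":0.014,"ty":-0.04,"rz":-5}]'
python3 -m crank '[{"tx":0.005,"ty":-0.04,"rz":-5},{"tx":0.005,"ty":-0.04,"rz":-5},{"tx":0.005,"ty":-0.04,"rz":-5},{"tx":0.003,"ty":-0.04,"rz":-5},{"ty":-0.04,"rz":-5},{"ty":-0.04,"rz":-5},{"ty":-0.04,"rz":-5},{"ty":-0.03,"rz":-5,"tz":-0.04},{"tz":-0.04,"rz":-5},{"tz":-0.02},{},{}]'
cat > w.py <<'E'
from h import *
import sys
s=manip.get_state()
print(np.round(s["tool_pos"],4),np.round(s["orientation"],1),np.round(s["qpos"],0))
c,K,R,t=cam("wrist")
for k in sys.argv[2:]:
    for r in optics.place_of("wrist",k)[:3]:
        print(k,np.round(r["at"],1),round(r["p"],2),np.round(atz(r["at"],Z[k],K,R,t),4))
cv2.imwrite(f"pics/{sys.argv[1]}.png",c[:,:,::-1])
E
python3 w.py w1 spool_center
```

```text
[0.2762 0.5884 0.2476] [180.    0.  154.9] [-64.  18.  -4.  83.   1.  79.  -3.]invalid input
invalid input
```

```bash
python3 -m crank '[{"tx":0,"ty":0,"tz":0.04,"rx":0,"ry":0,"rz":0,"hand":1},{"tx":0,"ty":0,"tz":0.04,"rx":0,"ry":0,"rz":0,"hand":1}]'; python3 -m crank --help | head -20; cat pics/../w.py | tail -3; ls pics
```

```text
t: 1.27
tool_pos: [0.2756, 0.5869, 0.3253]
orientation: [-179.6, 0.0, 154.9]
force: [1.2, 2.0, 0.7]
opening: 0.996
grasp_force: 0.0
    for r in optics.place_of("wrist",k)[:3]:
        print(k,np.round(r["at"],1),round(r["p"],2),np.round(atz(r["at"],Z[k],K,R,t),4))
cv2.imwrite(f"pics/{sys.argv[1]}.png",c[:,:,::-1])
scene.png
top.png
topc.png
w1.pnginvalid input: not JSON, or not a number
```

```bash
python3 -m crank '[{"tx":0.014,"ty":-0.04,"tz":0,"rx":0,"ry":0,"rz":-5,"hand":1},{"tx":0.014,"ty":-0.04,"rz":-5}]'; python3 -m crank '[{"tx":0.014,"ty":-0.04,"rz":-5,"hand":1}]'
```

```text
invalid input
invalid input
```

Every key is required in every row.

```bash
python3 -m crank '[{"tx":0.014,"ty":-0.04,"tz":0,"rx":0,"ry":0,"rz":-5,"hand":1},{"tx":0.014,"ty":-0.04,"tz":0,"rx":0,"ry":0,"rz":-5,"hand":1},{"tx":0.014,"ty":-0.04,"tz":0,"rx":0,"ry":0,"rz":-5,"hand":1},{"tx":0.014,"ty":-0.04,"tz":0,"rx":0,"ry":0,"rz":-5,"hand":1},{"tx":0.014,"ty":-0.04,"tz":0,"rx":0,"ry":0,"rz":-5,"hand":1},{"tx":0.014,"ty":-0.04,"tz":0,"rx":0,"ry":0,"rz":-5,"hand":1},{"tx":0.014,"ty":-0.04,"tz":0,"rx":0,"ry":0,"rz":-5,"hand":1},{"tx":0.014,"ty":-0.04,"tz":0,"rx":0,"ry":0,"rz":-5,"hand":1},{"tx":0.014,"ty":-0.04,"tz":0,"rx":0,"ry":0,"rz":-5,"hand":1},{"tx":0.014,"ty":-0.04,"tz":0,"rx":0,"ry":0,"rz":-5,"hand":1},{"tx":0.014,"ty":-0.04,"tz":0,"rx":0,"ry":0,"rz":-5,"hand":1},{"tx":0.014,"ty":-0.04,"tz":0,"rx":0,"ry":0,"rz":-5,"hand":1}]'
python3 -m crank '[{"tx":0,"ty":-0.04,"tz":0,"rx":0,"ry":0,"rz":-5,"hand":1},{"tx":0,"ty":-0.04,"tz":0,"rx":0,"ry":0,"rz":-5,"hand":1},{"tx":0,"ty":-0.04,"tz":0,"rx":0,"ry":0,"rz":-5,"hand":1},{"tx":0,"ty":-0.04,"tz":0,"rx":0,"ry":0,"rz":-5,"hand":1},{"tx":0,"ty":-0.04,"tz":0,"rx":0,"ry":0,"rz":-5,"hand":1},{"tx":0,"ty":-0.04,"tz":0,"rx":0,"ry":0,"rz":-5,"hand":1},{"tx":0,"ty":-0.04,"tz":0,"rx":0,"ry":0,"rz":-5,"hand":1},{"tx":0,"ty":-0.04,"tz":0,"rx":0,"ry":0,"rz":-5,"hand":1},{"tx":0,"ty":-0.04,"tz":-0.04,"rx":0,"ry":0,"rz":0,"hand":1},{"tx":0,"ty":0,"tz":-0.04,"rx":0,"ry":0,"rz":0,"hand":1},{"tx":0,"ty":0,"tz":-0.02,"rx":0,"ry":0,"rz":0,"hand":1},{"tx":0,"ty":0,"tz":0,"rx":0,"ry":0,"rz":0,"hand":1}]'
python3 w.py w2 spool_center
```

```text
t: 2.27
tool_pos: [0.4416, 0.1144, 0.328]
orientation: [179.9, -0.0, 94.6]
force: [1.6, 0.1, 0.2]
opening: 0.999
grasp_force: 0.0
t: 3.27
tool_pos: [0.4384, -0.2324, 0.2339]
orientation: [-179.6, 0.2, 54.8]
force: [0.0, 0.7, -0.0]
opening: 1.003
grasp_force: 0.0
[ 0.4384 -0.2324  0.2339] [-179.6    0.2   54.8] [-20.  -1.  44. 107.   1.  75. -11.]
spool_center [330.  250.6] 0.87 [ 0.4602 -0.3774  0.033 ]
spool_center [278.1 196.5] 0.82 [ 0.446  -0.2755  0.033 ]
```

View pics/w2.png

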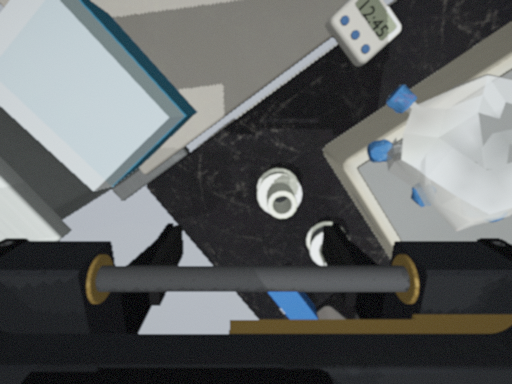

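The crop confirms it. The near spool has its collar hole at (280,205) and stands alone, the second one shows behind the finger at (325,240), and the timer is at (365,30). I'll descend and measure it more closely.

```bash
python3 -m crank '[{"tx":0.004,"ty":-0.01,"tz":-0.04,"rx":0,"ry":0,"rz":0,"hand":1},{"tx":0,"ty":-0.01,"tz":-0.03,"rx":0,"ry":0,"rz":0,"hand":1},{"tx":0,"ty":0,"tz":0,"rx":0,"ry":0,"rz":0,"hand":1},{"tx":0,"ty":0,"tz":0,"rx":0,"ry":0,"rz":0,"hand":1}]'
cat > rim.py <<'E'
from h import *
import sys
# ellipse candidates -> centre of rim at height z
s=manip.get_state(); c,K,R,t=cam("wrist"); z=float(sys.argv[2]); name=sys.argv[3]
print(np.round(s["tool_pos"],4),np.round(s["orientation"],1))
for r in optics.outline_of("wrist",name)[:2]:
    m=r["region"].astype(np.uint8); ys,xs=np.where(m>0)
    print(name,round(r["p"],2),np.round(r["at"]),"box",xs.min(),xs.max(),ys.min(),ys.max())
for r in optics.place_of("wrist",name)[:2]: print("place",np.round(r["at"],1),round(r["p"],2),np.round(atz(r["at"],Z[name],K,R,t),4))
g=cv2.cvtColor(c,cv2.COLOR_RGB2GRAY); E=cv2.Canny(g,40,110)
for k in cv2.findContours(E,cv2.RETR_LIST,cv2.CHAIN_APPROX_NONE)[0]:
    if len(k)<30: continue
    (x,y),(a,b),an=cv2.fitEllipse(k)
    if 0.8<a/max(b,1)<1.0 and 15<a<160:
        p=k[:,0].astype(float)
        X=np.array([atz(q,z,K,R,t) for q in p]); (cx,cy),rr=cv2.fitEllipse(X[:,:2].astype(np.float32)*1000)[:2]
        print("ell",round(x),round(y),"n",len(k),"centre",np.round([cx,cy],1),"diam",np.round(rr,1))
cv2.imwrite(f"pics/{sys.argv[1]}.png",c[:,:,::-1])
E
python3 rim.py w3 0.066 spool_center
```

```text
t: 3.7
tool_pos: [0.4457, -0.253, 0.1691]
orientation: [-180.0, 0.0, 54.8]
force: [0.6, 0.4, -0.3]
opening: 0.999
grasp_force: 0.0
[ 0.4457 -0.253   0.1691] [-180.     0.    54.8]
spool_center 0.95 [263. 199.] box 240 293 171 233
spool_center 0.57 [319. 258.] box 301 340 237 302
place [328.7 272.5] 0.8 [ 0.4591 -0.3802  0.033 ]
place [266.2 204.4] 0.73 [ 0.4478 -0.2754  0.033 ]
ell 425 257 n 111 centre [ 547.3 -390.3] diam [24.2 42.8]
ell 268 217 n 62 centre [ 448.1 -275.1] diam [20.7 21.2]
ell 268 217 n 66 centre [ 448.1 -275.1] diam [21.1 21.6]
ell 266 201 n 166 centre [ 454.5 -262.8] diam [48.1 59.9]
ell 266 201 n 170 centre [ 454.4 -262.8] diam [48.5 60.4]
ell 393 152 n 43 centre [ 567.2 -287.1] diam [13.9 17.9]
ell 341 165 n 225 centre [ 525.3 -271.6] diam [25.  28.9]
```

View pics/w3.png

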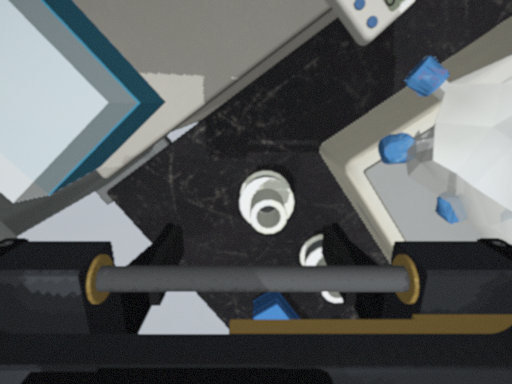

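The hole rim at (268,217) measures about 21 mm across (22 mm stated), which puts the spool axis at (0.4481, -0.2751). I'll centre over it, then descend.

```bash
python3 -m crank '[{"tx":0.0024,"ty":-0.022,"tz":0,"rx":0,"ry":0,"rz":0,"hand":1},{"tx":0,"ty":0,"tz":-0.035,"rx":0,"ry":0,"rz":0,"hand":1},{"tx":0,"ty":0,"tz":-0.02,"rx":0,"ry":0,"rz":0,"hand":1},{"tx":0,"ty":0,"tz":0,"rx":0,"ry":0,"rz":0,"hand":1},{"tx":0,"ty":0,"tz":0,"rx":0,"ry":0,"rz":0,"hand":1},{"tx":0,"ty":0,"tz":0,"rx":0,"ry":0,"rz":0,"hand":1}]'
```

```text
t: 4.35
tool_pos: [0.4493, -0.2752, 0.1153]
orientation: [179.8, -0.1, 54.9]
force: [0.2, -0.2, 0.5]
opening: 0.999
grasp_force: 0.0
```

```bash
python3 -m crank '[{"tx":-0.001,"ty":0,"tz":-0.03,"rx":0,"ry":0,"rz":0,"hand":1},{"tx":0,"ty":0,"tz":-0.02,"rx":0,"ry":0,"rz":0,"hand":1},{"tx":0,"ty":0,"tz":0,"rx":0,"ry":0,"rz":0,"hand":1},{"tx":0,"ty":0,"tz":0,"rx":0,"ry":0,"rz":0,"hand":1},{"tx":0,"ty":0,"tz":0,"rx":0,"ry":0,"rz":0,"hand":0.2},{"tx":0,"ty":0,"tz":0,"rx":0,"ry":0,"rz":0,"hand":0.2},{"tx":0,"ty":0,"tz":0,"rx":0,"ry":0,"rz":0,"hand":0.2},{"tx":0,"ty":0,"tz":0,"rx":0,"ry":0,"rz":0,"hand":0.2},{"tx":0,"ty":0,"tz":0,"rx":0,"ry":0,"rz":0,"hand":0.2},{"tx":0,"ty":0,"tz":0,"rx":0,"ry":0,"rz":0,"hand":0.2}]'
```

```text
t: 5.18
tool_pos: [0.4477, -0.2751, 0.0642]
orientation: [179.9, -0.1, 54.9]
force: [-2.3, 2.1, 6.3]
opening: 0.63
grasp_force: 0.0
```

```bash
python3 -m crank '[{"tx":0,"ty":0,"tz":0,"rx":0,"ry":0,"rz":0,"hand":0.2},{"tx":0,"ty":0,"tz":0,"rx":0,"ry":0,"rz":0,"hand":0.2},{"tx":0,"ty":0,"tz":0,"rx":0,"ry":0,"rz":0,"hand":0.2},{"tx":0,"ty":0,"tz":0,"rx":0,"ry":0,"rz":0,"hand":0.2},{"tx":0,"ty":0,"tz":0,"rx":0,"ry":0,"rz":0,"hand":0.2},{"tx":0,"ty":0,"tz":0,"rx":0,"ry":0,"rz":0,"hand":0.2},{"tx":0,"ty":0,"tz":0,"rx":0,"ry":0,"rz":0,"hand":0.2},{"tx":0,"ty":0,"tz":0,"rx":0,"ry":0,"rz":0,"hand":0.2}]'
```

```text
t: 5.85
tool_pos: [0.4477, -0.2751, 0.0642]
orientation: [179.9, -0.1, 54.9]
force: [-1.4, 1.0, 5.7]
opening: 0.386
grasp_force: 30.0
```

```bash
python3 -m crank '[{"tx":0,"ty":0,"tz":0.02,"rx":0,"ry":0,"rz":0,"hand":0.2},{"tx":0,"ty":0,"tz":0.04,"rx":0,"ry":0,"rz":0,"hand":0.2},{"tx":0,"ty":0,"tz":0.04,"rx":0,"ry":0,"rz":0,"hand":0.2},{"tx":0.01,"ty":0.02,"tz":0.04,"rx":0,"ry":0,"rz":5,"hand":0.2},{"tx":0.015,"ty":0.03,"tz":0.02,"rx":0,"ry":0,"rz":5,"hand":0.2},{"tx":0.015,"ty":0.03,"tz":0,"rx":0,"ry":0,"rz":5,"hand":0.2},{"tx":0.015,"ty":0.03,"tz":0,"rx":0,"ry":0,"rz":5,"hand":0.2},{"tx":0.015,"ty":0.03,"tz":0,"rx":0,"ry":0,"rz":5,"hand":0.2},{"tx":0.015,"ty":0.03,"tz":0,"rx":0,"ry":0,"rz":5,"hand":0.2},{"tx":0.015,"ty":0.02,"tz":0,"rx":0,"ry":0,"rz":0,"hand":0.2},{"tx":0.005,"ty":0.015,"tz":0,"rx":0,"ry":0,"rz":0,"hand":0.2},{"tx":0,"ty":0,"tz":0,"rx":0,"ry":0,"rz":0,"hand":0.2}]'
python3 -m crank '[{"tx":0,"ty":0,"tz":0,"rx":0,"ry":0,"rz":0,"hand":0.2},{"tx":0,"ty":0,"tz":0,"rx":0,"ry":0,"rz":0,"hand":0.2}]'
python3 rim.py w4 0.068 spindle_top
python3 - <<'E'
from h import *
s=manip.get_state()
c,K,R,t=cam("wrist")
for k in ("boss_top","brake_bolt","stand"):
    for r in optics.place_of("wrist",k)[:3]: print(k,np.round(r["at"],1),round(r["p"],2),np.round(atz(r["at"],Z[k],K,R,t),4))
print(np.round(s["qpos"],0))
E
```

```text
t: 6.85
tool_pos: [0.5518, -0.0668, 0.2187]
orientation: [-179.9, -0.1, 85.2]
force: [-0.3, 0.2, -0.6]
opening: 0.388
grasp_force: 30.0
t: 7.02
tool_pos: [0.5501, -0.0733, 0.2193]
orientation: [-180.0, 0.1, 84.8]
force: [0.4, -1.0, -0.3]
opening: 0.386
grasp_force: 30.0
[ 0.5501 -0.0733  0.2193] [-1.80e+02  1.00e-01  8.48e+01]
spindle_top 0.95 [251.  63.] box 208 298 0 135
place [249.8  88.8] 0.71 [0.557  0.0199 0.068 ]
ell 251 264 n 106 centre [ 541.2 -169.7] diam [71.6 75.5]
ell 330 228 n 176 centre [ 630.8 -131.5] diam [20.  25.4]
ell 252 234 n 138 centre [ 545.3 -131. ] diam [55.  55.6]
ell 252 238 n 284 centre [ 544.8 -137.9] diam [ 91.4 114.5]
ell 247 91 n 49 centre [554.   18.3] diam [16.2 16.7]
ell 247 91 n 53 centre [554.   18.3] diam [16.8 17. ]
ell 248 92 n 117 centre [554.7  17.2] diam [38.4 38.5]
ell 248 92 n 121 centre [554.7  17.1] diam [38.9 38.9]
ell 96 53 n 99 centre [419.5  63.1] diam [38.7 44.3]
ell 465 35 n 123 centre [753.8  47.9] diam [13.9 17.1]
ell 440 34 n 94 centre [730.9  50.6] diam [16.8 17.4]
ell 89 49 n 122 centre [414.6  67. ] diam [41.  42.4]
ell 85 47 n 89 centre [410.9  69. ] diam [40.5 42.3]
ell 416 32 n 98 centre [709.5  54.5] diam [15.9 17.2]
ell 86 48 n 155 centre [411.3  67.8] diam [47.3 47.6]
ell 86 48 n 159 centre [411.3  67.8] diam [47.7 48.2]
ell 428 46 n 733 centre [721.9  39.6] diam [53.2 75. ]
ell 376 58 n 262 centre [675.5  35.6] diam [24.6 26.3]
stand [249.5  41.6] 0.7 [0.5614 0.072  0.    ]
[-29.   8.  37. 100.  -5.  73.   4.]
```

View pics/w4.png

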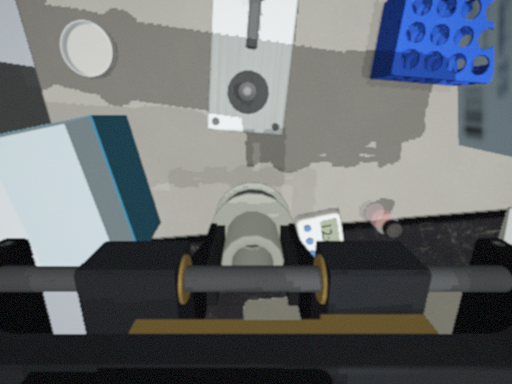

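The spindle shows at (248,92), seen from straight above; its circles are concentric, giving about (0.5545, 0.0175). The spool is held level in the jaws. I'll take a second, lower look and also measure the held spool's rim in the same picture, to cancel any hand-eye bias.

```bash
python3 -m crank '[{"tx":0.002,"ty":0.005,"tz":-0.03,"rx":0,"ry":0,"rz":0,"hand":0.2},{"tx":0,"ty":0,"tz":-0.025,"rx":0,"ry":0,"rz":0,"hand":0.2},{"tx":0,"ty":0,"tz":0,"rx":0,"ry":0,"rz":0,"hand":0.2},{"tx":0,"ty":0,"tz":0,"rx":0,"ry":0,"rz":0,"hand":0.2},{"tx":0,"ty":0,"tz":0,"rx":0,"ry":0,"rz":0,"hand":0.2}]'
sed 's/15<a<160/12<a<200/' rim.py > rim2.py
python3 rim2.py w5 0.058 spindle_top | grep -v "ell 4\|ell 3"
python3 - <<'E'
from h import *
s=manip.get_state(); c,K,R,t=cam("wrist"); p=s["tool_pos"]
print("tcp",p,"nadir px",proj([*( -R.T@t)[:2],0],K,R,t),"cam",-R.T@t)
g=cv2.cvtColor(c,cv2.COLOR_RGB2GRAY)
E=cv2.Canny(g,30,90)
z=p[2]+.0018
print("tcp axis px", proj([p[0],p[1],z],K,R,t))
for k in cv2.findContours(E,cv2.RETR_LIST,cv2.CHAIN_APPROX_NONE)[0]:
    if len(k)<40: continue
    q=k[:,0].astype(float)
    if abs(q[:,0].mean()-252)<25 and q[:,1].mean()>190:
        X=np.array([atz(u,z,K,R,t) for u in q])[:,:2]*1000
        e=cv2.fitEllipse(X.astype(np.float32)); print(len(k),q.min(0),q.max(0),np.round(e[0],1),np.round(e[1],1))
E
```

```text
t: 7.78
tool_pos: [0.5535, -0.0673, 0.1658]
orientation: [179.9, 0.0, 84.8]
force: [0.4, -0.2, -0.2]
opening: 0.386
grasp_force: 30.0
[ 0.5535 -0.0673  0.1658] [179.9   0.   84.8]
spindle_top 0.82 [248.  68.] box 196 302 0 147
place [246.5 100.5] 0.58 [0.5574 0.0157 0.068 ]
ell 251 263 n 104 centre [ 547.5 -134.8] diam [59.  61.3]
ell 252 235 n 134 centre [ 551.  -104.7] diam [47.4 48.8]
ell 251 232 n 315 centre [ 549.7 -104.2] diam [73.  86.6]
ell 267 178 n 80 centre [569.1 -50.7] diam [14.2 16.9]
ell 242 97 n 60 centre [553.9  18.5] diam [16.8 17.1]
ell 242 97 n 63 centre [553.9  18.5] diam [17.2 17.5]
ell 244 97 n 139 centre [555.1  18. ] diam [38.6 38.8]
ell 244 97 n 143 centre [555.1  18. ] diam [39.  39.2]
ell 58 47 n 149 centre [416.   67.3] diam [43.3 43.6]
ell 51 45 n 146 centre [411.   69.4] diam [42.9 43.4]
ell 51 45 n 184 centre [411.   68.9] diam [47.5 47.8]
ell 51 45 n 188 centre [411.   68.9] diam [47.8 48.3]
ell 297 41 n 153 centre [599.9  55.7] diam [12.1 13. ]
tcp [ 0.55389309 -0.06710601  0.16621235] nadir px [251.2650926  100.74808996] cam [0.56158641 0.01540278 0.30306085]
tcp axis px [250.83116031 262.97762591]
551 [177. 254.] [327. 306.] [553.9 -74.2] [36.  96.2]
97 [231. 244.] [273. 265.] [555.  -63.1] [13.1 23.2]
108 [226. 235.] [278. 248.] [554.4 -65.9] [30.3 31.9]
138 [227. 211.] [277. 236.] [556.1 -50.5] [25.9 26.3]
535 [212. 188.] [297. 220.] [557.4 -37.5] [20.7 40.7]
```

View pics/w5.png

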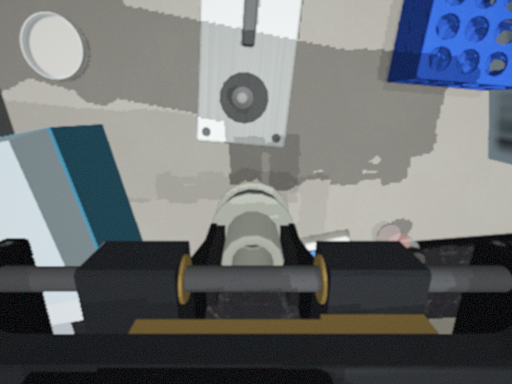

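The spindle measures (0.5545, 0.018). The held rim agrees with the TCP to about 1 mm. I'll move above the spindle.

```bash
python3 -m crank '[{"tx":0.001,"ty":0.03,"tz":0,"rx":0,"ry":0,"rz":0,"hand":0.2},{"tx":0,"ty":0.03,"tz":0,"rx":0,"ry":0,"rz":0,"hand":0.2},{"tx":0,"ty":0.025,"tz":0,"rx":0,"ry":0,"rz":0,"hand":0.2},{"tx":0,"ty":0,"tz":-0.015,"rx":0,"ry":0,"rz":0,"hand":0.2},{"tx":0,"ty":0,"tz":-0.01,"rx":0,"ry":0,"rz":0,"hand":0.2},{"tx":0,"ty":0,"tz":0,"rx":0,"ry":0,"rz":0,"hand":0.2},{"tx":0,"ty":0,"tz":0,"rx":0,"ry":0,"rz":0,"hand":0.2},{"tx":0,"ty":0,"tz":0,"rx":0,"ry":0,"rz":0,"hand":0.2}]'
```

```text
t: 8.65
tool_pos: [0.5542, 0.0167, 0.14]
orientation: [180.0, 0.0, 84.7]
force: [-0.1, -0.2, -0.2]
opening: 0.386
grasp_force: 30.0
```

```bash
python3 -m crank '[{"tx":0,"ty":0.001,"tz":-0.005,"rx":0,"ry":0,"rz":0,"hand":0.2},{"tx":0,"ty":0,"tz":-0.005,"rx":0,"ry":0,"rz":0,"hand":0.2},{"tx":0,"ty":0,"tz":-0.005,"rx":0,"ry":0,"rz":0,"hand":0.2},{"tx":0,"ty":0,"tz":-0.005,"rx":0,"ry":0,"rz":0,"hand":0.2},{"tx":0,"ty":0,"tz":0,"rx":0,"ry":0,"rz":0,"hand":0.2},{"tx":0,"ty":0,"tz":0,"rx":0,"ry":0,"rz":0,"hand":0.2}]'
```

```text
t: 9.15
tool_pos: [0.5535, 0.0191, 0.1189]
orientation: [-179.9, 0.0, 84.9]
force: [-0.0, -1.1, -1.3]
opening: 0.392
grasp_force: 30.0
```

```bash
python3 -m crank '[{"tx":0,"ty":0,"tz":-0.008,"rx":0,"ry":0,"rz":0,"hand":0.2},{"tx":0,"ty":0,"tz":-0.008,"rx":0,"ry":0,"rz":0,"hand":0.2},{"tx":0,"ty":0,"tz":-0.008,"rx":0,"ry":0,"rz":0,"hand":0.2},{"tx":0,"ty":0,"tz":-0.006,"rx":0,"ry":0,"rz":0,"hand":0.2},{"tx":0,"ty":0,"tz":-0.005,"rx":0,"ry":0,"rz":0,"hand":0.2},{"tx":0,"ty":0,"tz":0,"rx":0,"ry":0,"rz":0,"hand":0.2},{"tx":0,"ty":0,"tz":0,"rx":0,"ry":0,"rz":0,"hand":0.2}]'
```

```text
t: 9.73
tool_pos: [0.5537, 0.0191, 0.0841]
orientation: [-180.0, 0.0, 84.9]
force: [-0.5, 0.4, -1.1]
opening: 0.384
grasp_force: 30.0
```

Low force, so it's sliding freely. The last 8 mm go in small steps.

```bash
python3 -m crank '[{"tx":0,"ty":0,"tz":-0.003,"rx":0,"ry":0,"rz":0,"hand":0.2},{"tx":0,"ty":0,"tz":-0.002,"rx":0,"ry":0,"rz":0,"hand":0.2},{"tx":0,"ty":0,"tz":-0.001,"rx":0,"ry":0,"rz":0,"hand":0.2},{"tx":0,"ty":0,"tz":-0.001,"rx":0,"ry":0,"rz":0,"hand":0.2},{"tx":0,"ty":0,"tz":-0.001,"rx":0,"ry":0,"rz":0,"hand":0.2},{"tx":0,"ty":0,"tz":0,"rx":0,"ry":0,"rz":0,"hand":0.2},{"tx":0,"ty":0,"tz":0,"rx":0,"ry":0,"rz":0,"hand":0.2}]'
```

```text
t: 10.32
tool_pos: [0.5539, 0.0192, 0.0765]
orientation: [180.0, 0.0, 84.9]
force: [0.3, 0.2, -1.0]
opening: 0.384
grasp_force: 30.0
```

```bash
python3 -m crank '[{"tx":0,"ty":0,"tz":-0.0005,"rx":0,"ry":0,"rz":0,"hand":0.2},{"tx":0,"ty":0,"tz":0,"rx":0,"ry":0,"rz":0,"hand":0.45},{"tx":0,"ty":0,"tz":0,"rx":0,"ry":0,"rz":0,"hand":0.7},{"tx":0,"ty":0,"tz":0,"rx":0,"ry":0,"rz":0,"hand":1},{"tx":0,"ty":0,"tz":0,"rx":0,"ry":0,"rz":0,"hand":1},{"tx":0,"ty":0,"tz":0,"rx":0,"ry":0,"rz":0,"hand":1},{"tx":0,"ty":0,"tz":0,"rx":0,"ry":0,"rz":0,"hand":1},{"tx":0,"ty":0,"tz":0,"rx":0,"ry":0,"rz":0,"hand":1},{"tx":0,"ty":0,"tz":0,"rx":0,"ry":0,"rz":0,"hand":1},{"tx":0,"ty":0,"tz":0,"rx":0,"ry":0,"rz":0,"hand":1},{"tx":0,"ty":0,"tz":0,"rx":0,"ry":0,"rz":0,"hand":1},{"tx":0,"ty":0,"tz":0,"rx":0,"ry":0,"rz":0,"hand":1}]'
```

```text
t: 11.32
tool_pos: [0.5538, 0.0192, 0.076]
orientation: [180.0, 0.0, 84.9]
force: [0.3, 0.3, 0.5]
opening: 0.992
grasp_force: 0.0
```

```bash
python3 -m crank '[{"tx":0,"ty":0,"tz":0.02,"rx":0,"ry":0,"rz":0,"hand":1},{"tx":0,"ty":0,"tz":0.04,"rx":0,"ry":0,"rz":0,"hand":1},{"tx":0.003,"ty":0.01,"tz":0.04,"rx":0,"ry":0,"rz":0,"hand":1},{"tx":0.003,"ty":0.015,"tz":0.02,"rx":0,"ry":0,"rz":0,"hand":1},{"tx":0,"ty":0,"tz":0,"rx":0,"ry":0,"rz":0,"hand":1},{"tx":0,"ty":0,"tz":0,"rx":0,"ry":0,"rz":0,"hand":1},{"tx":0,"ty":0,"tz":0,"rx":0,"ry":0,"rz":0,"hand":1}]'
python3 rim2.py w6 0.083 brake_bolt
python3 - <<'E'
from h import *
c,K,R,t=cam("wrist"); print(-R.T@t, manip.get_state()["qpos"])
for r in optics.place_of("wrist","spool_center")[:2]: print(r["p"],r["at"],atz(r["at"],.045,K,R,t))
for r in optics.place_of("wrist","boss_top")[:2]: print(r["p"],r["at"],atz(r["at"],.034,K,R,t))
E
```

```text
t: 11.9
tool_pos: [0.559, 0.0438, 0.1949]
orientation: [-179.9, 0.1, 84.9]
force: [-0.8, 0.2, -0.7]
opening: 0.999
grasp_force: 0.0
[0.559  0.0438 0.1949] [-1.799e+02  1.000e-01  8.490e+01]
brake_bolt 0.64 [390.  11.] box 366 435 0 28
place [257.9  98.1] 0.71 [0.5721 0.1278 0.07  ]
ell 426 266 n 128 centre [723.9 -44.5] diam [21.6 22.8]
ell 249 219 n 58 centre [554.7  21.2] diam [20.6 20.7]
ell 249 219 n 62 centre [554.7  21.2] diam [21.1 21.2]
ell 232 201 n 48 centre [540.4  39.8] diam [14.8 16. ]
ell 471 189 n 44 centre [757.9  32.3] diam [13.5 15.4]
ell 471 189 n 47 centre [757.8  32.3] diam [13.6 16.1]
ell 97 158 n 99 centre [426.6  89.6] diam [42.1 45. ]
ell 100 157 n 112 centre [430.   90.6] diam [40.8 44.3]
ell 440 138 n 85 centre [724.8  81.1] diam [16.7 18. ]
ell 417 137 n 58 centre [704.8  84. ] diam [16.1 16.9]
ell 260 99 n 57 centre [573.4 126.5] diam [16.5 16.8]
ell 260 99 n 61 centre [573.4 126.5] diam [16.9 17.2]
ell 452 71 n 221 centre [728.4 134.7] diam [20.9 24. ]
ell 386 8 n 118 centre [673.7 183.4] diam [20.7 21.4]
[0.56732621 0.12594815 0.33100097] [-36.50096127  10.25114778  32.84454443 101.12273921  -5.82575934
  70.4814006   -7.31415101]
0.88 [251.1, 206.6] [0.55571618 0.01859835 0.045     ]
0.98 [258.0, 98.6] [0.57238713 0.1269707  0.034     ]
```

View pics/w6.png

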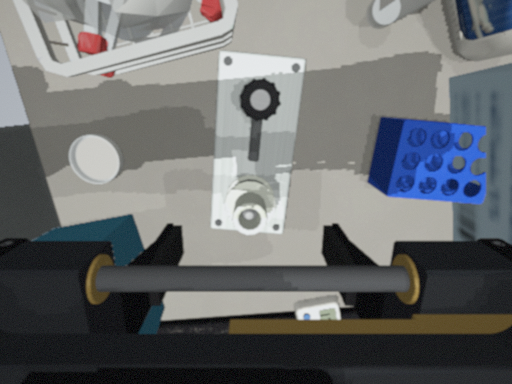

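The spool sits seated at (249,205) on the spindle and the bolt head is at (260,99), about (0.573, 0.127). The basket at the upper left is close, so I'll triangulate its red clips at wrist (210,8) and (92,43), which match top (151,203) and (157,254), to check gripper clearance.

Run:
```python
from h import *
from scipy.optimize import least_squares
_,K1,R1,t1=cam("wrist"); _,K2,R2,t2=cam("top")
for a,b in (((210,8),(151,203)),((92,43),(157,254))):
    f=lambda X:np.r_[proj(X,K1,R1,t1)-a,proj(X,K2,R2,t2)-b]
    r=least_squares(f,[.5,.2,.1]); print(np.round(r.x,3),r.cost)
for z in(.05,.08,.1,.12):
    print(z,[np.round(atz(p,z,K1,R1,t1)[:2],3) for p in((235,40),(60,72),(210,8))],[np.round(atz(p,z,K2,R2,t2)[:2],3) for p in((162,195),(171,255))])
```

```text
[0.541 0.197 0.079] 0.0134989037493543
[0.427 0.188 0.044] 0.26109684449711706
0.05 [array([0.557, 0.178]), array([0.395, 0.167]), array([0.538, 0.205])] [array([0.564, 0.181]), array([0.426, 0.153])]
0.08 [array([0.558, 0.173]), array([0.413, 0.162]), array([0.541, 0.196])] [array([0.559, 0.173]), array([0.426, 0.146])]
0.1 [array([0.559, 0.169]), array([0.426, 0.159]), array([0.543, 0.191])] [array([0.556, 0.167]), array([0.426, 0.141])]
0.12 [array([0.559, 0.165]), array([0.438, 0.157]), array([0.545, 0.185])] [array([0.553, 0.162]), array([0.426, 0.136])]
```

The basket rim is about 0.08 m high, and its nearest corner is about 48 mm from the bolt axis. I'll keep the jaw at 0.5 near the bolt (outer half-width 37 mm); the gripper body stays above 0.105 m. Now over the bolt.

```bash
python3 -m crank '[{"tx":0.005,"ty":0.03,"tz":0,"rx":0,"ry":0,"rz":0,"hand":0.5},{"tx":0.005,"ty":0.03,"tz":0,"rx":0,"ry":0,"rz":0,"hand":0.5},{"tx":0.004,"ty":0.023,"tz":0,"rx":0,"ry":0,"rz":0,"hand":0.5},{"tx":0,"ty":0,"tz":-0.03,"rx":0,"ry":0,"rz":0,"hand":0.5},{"tx":0,"ty":0,"tz":-0.03,"rx":0,"ry":0,"rz":0,"hand":0.5},{"tx":0,"ty":0,"tz":0,"rx":0,"ry":0,"rz":0,"hand":0.5},{"tx":0,"ty":0,"tz":0,"rx":0,"ry":0,"rz":0,"hand":0.5},{"tx":0,"ty":0,"tz":0,"rx":0,"ry":0,"rz":0,"hand":0.5},{"tx":0,"ty":0,"tz":0,"rx":0,"ry":0,"rz":0,"hand":0.5},{"tx":0,"ty":0,"tz":0,"rx":0,"ry":0,"rz":0,"hand":0.5},{"tx":0,"ty":0,"tz":0,"rx":0,"ry":0,"rz":0,"hand":0.5}]'
```

```text
t: 13.22
tool_pos: [0.5747, 0.1272, 0.1375]
orientation: [179.9, -0.1, 84.8]
force: [-1.2, 0.3, -0.1]
opening: 0.506
grasp_force: 0.0
```

```bash
python3 -m crank '[{"tx":-0.0015,"ty":0,"tz":-0.02,"rx":0,"ry":0,"rz":0,"hand":0.5},{"tx":0,"ty":0,"tz":-0.015,"rx":0,"ry":0,"rz":0,"hand":0.5},{"tx":0,"ty":0,"tz":-0.015,"rx":0,"ry":0,"rz":0,"hand":0.5},{"tx":0,"ty":0,"tz":-0.012,"rx":0,"ry":0,"rz":0,"hand":0.5},{"tx":0,"ty":0,"tz":0,"rx":0,"ry":0,"rz":0,"hand":0.5},{"tx":0,"ty":0,"tz":0,"rx":0,"ry":0,"rz":0,"hand":0.5}]'
```

```text
t: 13.72
tool_pos: [0.5723, 0.1271, 0.074]
orientation: [-180.0, 0.0, 84.8]
force: [-0.3, 0.1, 0.5]
opening: 0.498
grasp_force: 0.0
```

Height is good with no contact. Grip next.

```bash
python3 -m crank '[{"tx":0,"ty":0,"tz":0,"rx":0,"ry":0,"rz":0,"hand":0.2},{"tx":0,"ty":0,"tz":0,"rx":0,"ry":0,"rz":0,"hand":0.2},{"tx":0,"ty":0,"tz":0,"rx":0,"ry":0,"rz":0,"hand":0.2},{"tx":0,"ty":0,"tz":0,"rx":0,"ry":0,"rz":0,"hand":0.2},{"tx":0,"ty":0,"tz":0,"rx":0,"ry":0,"rz":0,"hand":0.2},{"tx":0,"ty":0,"tz":0,"rx":0,"ry":0,"rz":0,"hand":0.2}]'
```

```text
t: 14.22
tool_pos: [0.5729, 0.1274, 0.0747]
orientation: [179.9, -0.0, 84.9]
force: [-0.3, 0.4, 3.7]
opening: 0.371
grasp_force: 30.0
```

```bash
python3 -m crank '[{"tx":0,"ty":0,"tz":0.0001,"rx":0,"ry":0,"rz":6,"hand":0.2},{"tx":0,"ty":0,"tz":0.0001,"rx":0,"ry":0,"rz":6,"hand":0.2},{"tx":0,"ty":0,"tz":0.0001,"rx":0,"ry":0,"rz":6,"hand":0.2},{"tx":0,"ty":0,"tz":0.0001,"rx":0,"ry":0,"rz":6,"hand":0.2},{"tx":0,"ty":0,"tz":0.0001,"rx":0,"ry":0,"rz":6,"hand":0.2},{"tx":0,"ty":0,"tz":0.0001,"rx":0,"ry":0,"rz":6,"hand":0.2},{"tx":0,"ty":0,"tz":0.0001,"rx":0,"ry":0,"rz":6,"hand":0.2},{"tx":0,"ty":0,"tz":0.0001,"rx":0,"ry":0,"rz":6,"hand":0.2},{"tx":0,"ty":0,"tz":0.0001,"rx":0,"ry":0,"rz":6,"hand":0.2},{"tx":0,"ty":0,"tz":0,"rx":0,"ry":0,"rz":0,"hand":0.2},{"tx":0,"ty":0,"tz":0,"rx":0,"ry":0,"rz":0,"hand":0.2}]'
```

```text
t: 15.13
tool_pos: [0.572, 0.1271, 0.0745]
orientation: [-180.0, -0.0, 138.7]
force: [-0.1, -0.4, -1.1]
opening: 0.368
grasp_force: 30.0
```

```bash
python3 -m crank '[{"tx":0,"ty":0,"tz":0,"rx":0,"ry":0,"rz":0,"hand":0.5},{"tx":0,"ty":0,"tz":0,"rx":0,"ry":0,"rz":0,"hand":0.5},{"tx":0,"ty":0,"tz":0,"rx":0,"ry":0,"rz":0,"hand":0.5},{"tx":0,"ty":0,"tz":0,"rx":0,"ry":0,"rz":0,"hand":0.5},{"tx":0,"ty":0,"tz":0,"rx":0,"ry":0,"rz":0,"hand":0.5},{"tx":0,"ty":0,"tz":0,"rx":0,"ry":0,"rz":0,"hand":0.5}]'
python3 -m crank '[{"tx":0,"ty":0,"tz":0,"rx":0,"ry":0,"rz":0,"hand":0.2},{"tx":0,"ty":0,"tz":0,"rx":0,"ry":0,"rz":0,"hand":0.2},{"tx":0,"ty":0,"tz":0,"rx":0,"ry":0,"rz":0,"hand":0.2},{"tx":0,"ty":0,"tz":0,"rx":0,"ry":0,"rz":0,"hand":0.2},{"tx":0,"ty":0,"tz":0,"rx":0,"ry":0,"rz":0,"hand":0.2},{"tx":0,"ty":0,"tz":0,"rx":0,"ry":0,"rz":0,"hand":0.2}]'
python3 -m crank '[{"tx":0,"ty":0,"tz":0.0001,"rx":0,"ry":0,"rz":6,"hand":0.2},{"tx":0,"ty":0,"tz":0.0001,"rx":0,"ry":0,"rz":6,"hand":0.2},{"tx":0,"ty":0,"tz":0.0001,"rx":0,"ry":0,"rz":6,"hand":0.2},{"tx":0,"ty":0,"tz":0.0001,"rx":0,"ry":0,"rz":6,"hand":0.2},{"tx":0,"ty":0,"tz":0.0001,"rx":0,"ry":0,"rz":6,"hand":0.2},{"tx":0,"ty":0,"tz":0.0001,"rx":0,"ry":0,"rz":6,"hand":0.2},{"tx":0,"ty":0,"tz":0.0001,"rx":0,"ry":0,"rz":6,"hand":0.2},{"tx":0,"ty":0,"tz":0.0001,"rx":0,"ry":0,"rz":6,"hand":0.2},{"tx":0,"ty":0,"tz":0,"rx":0,"ry":0,"rz":0,"hand":0.2},{"tx":0,"ty":0,"tz":0,"rx":0,"ry":0,"rz":0,"hand":0.2}]'
python3 -m crank '[{"tx":0,"ty":0,"tz":0,"rx":0,"ry":0,"rz":0,"hand":0.5},{"tx":0,"ty":0,"tz":0,"rx":0,"ry":0,"rz":0,"hand":0.5},{"tx":0,"ty":0,"tz":0,"rx":0,"ry":0,"rz":0,"hand":0.5},{"tx":0,"ty":0,"tz":0,"rx":0,"ry":0,"rz":0,"hand":0.5},{"tx":0,"ty":0,"tz":0,"rx":0,"ry":0,"rz":0,"hand":0.5},{"tx":0,"ty":0,"tz":0,"rx":0,"ry":0,"rz":0,"hand":0.5}]'; python3 -c "
from h import *;print(manip.get_state()['qpos'])"
```

```text
t: 15.63
tool_pos: [0.5724, 0.1273, 0.075]
orientation: [180.0, 0.0, 138.8]
force: [-0.3, -0.4, -0.8]
opening: 0.502
grasp_force: 0.0
t: 16.13
tool_pos: [0.5722, 0.127, 0.0749]
orientation: [-180.0, -0.0, 138.8]
force: [-1.7, -0.4, 0.5]
opening: 0.372
grasp_force: 30.0
t: 16.97
tool_pos: [0.5719, 0.1264, 0.0755]
orientation: [-180.0, -0.1, -173.3]
force: [-2.0, -2.3, 0.8]
opening: 0.373
grasp_force: 30.0
t: 17.47
tool_pos: [0.5725, 0.1276, 0.0758]
orientation: [180.0, 0.0, -173.1]
force: [1.2, -0.0, 0.3]
opening: 0.497
grasp_force: 0.0
[-25.07792118  18.96660038  11.66546773 103.64165094  -4.46799429
  57.80879138  85.21598989]
```

The total backward turn is about 102°, past the latest possible drop, and the bolt has been let go. I'll confirm the drop by touching the head's top with closed fingertips: contact should come at TCP 0.108 if it hasn't dropped, or about 0.103–0.104 if it has.

```bash
python3 -m crank '[{"tx":0,"ty":0,"tz":0.03,"rx":0,"ry":0,"rz":0,"hand":0.5},{"tx":0,"ty":0,"tz":0.02,"rx":0,"ry":0,"rz":0,"hand":0.5},{"tx":0,"ty":0,"tz":0,"rx":0,"ry":0,"rz":0,"hand":0.5},{"tx":0,"ty":0,"tz":0,"rx":0,"ry":0,"rz":0,"hand":0},{"tx":0,"ty":0,"tz":0,"rx":0,"ry":0,"rz":0,"hand":0},{"tx":0,"ty":0,"tz":0,"rx":0,"ry":0,"rz":0,"hand":0},{"tx":0,"ty":0,"tz":0,"rx":0,"ry":0,"rz":0,"hand":0},{"tx":0,"ty":0,"tz":0,"rx":0,"ry":0,"rz":0,"hand":0},{"tx":0,"ty":0,"tz":0,"rx":0,"ry":0,"rz":0,"hand":0},{"tx":0,"ty":0,"tz":0,"rx":0,"ry":0,"rz":0,"hand":0},{"tx":0,"ty":0,"tz":0,"rx":0,"ry":0,"rz":0,"hand":0},{"tx":0,"ty":0,"tz":0,"rx":0,"ry":0,"rz":0,"hand":0}]'
python3 -m crank '[{"tx":0,"ty":0,"tz":-0.005,"rx":0,"ry":0,"rz":0,"hand":0},{"tx":0,"ty":0,"tz":-0.005,"rx":0,"ry":0,"rz":0,"hand":0},{"tx":0,"ty":0,"tz":-0.005,"rx":0,"ry":0,"rz":0,"hand":0},{"tx":0,"ty":0,"tz":0,"rx":0,"ry":0,"rz":0,"hand":0},{"tx":0,"ty":0,"tz":0,"rx":0,"ry":0,"rz":0,"hand":0}]'
```

```text
t: 18.47
tool_pos: [0.5723, 0.1272, 0.1256]
orientation: [180.0, -0.0, -173.1]
force: [-0.4, 0.3, -0.0]
opening: 0.01
grasp_force: 0.0
t: 18.88
tool_pos: [0.5719, 0.1271, 0.11]
orientation: [-180.0, -0.1, -173.1]
force: [0.1, 0.4, 0.0]
opening: 0.003
grasp_force: 0.0
```

```bash
python3 -m crank '[{"tx":0,"ty":0,"tz":-0.002,"rx":0,"ry":0,"rz":0,"hand":0},{"tx":0,"ty":0,"tz":0,"rx":0,"ry":0,"rz":0,"hand":0},{"tx":0,"ty":0,"tz":0,"rx":0,"ry":0,"rz":0,"hand":0}]'
python3 -m crank '[{"tx":0,"ty":0,"tz":-0.002,"rx":0,"ry":0,"rz":0,"hand":0},{"tx":0,"ty":0,"tz":0,"rx":0,"ry":0,"rz":0,"hand":0},{"tx":0,"ty":0,"tz":0,"rx":0,"ry":0,"rz":0,"hand":0}]'
```

```text
t: 19.13
tool_pos: [0.5724, 0.1272, 0.1087]
orientation: [180.0, 0.0, -173.1]
force: [-0.2, 1.4, -0.7]
opening: 0.004
grasp_force: 0.0
t: 19.38
tool_pos: [0.5723, 0.1272, 0.1066]
orientation: [180.0, -0.0, -173.1]
force: [-0.7, 0.8, 0.1]
opening: 0.001
grasp_force: 0.0
```

```bash
python3 -m crank '[{"tx":0,"ty":0,"tz":-0.001,"rx":0,"ry":0,"rz":0,"hand":0},{"tx":0,"ty":0,"tz":0,"rx":0,"ry":0,"rz":0,"hand":0},{"tx":0,"ty":0,"tz":0,"rx":0,"ry":0,"rz":0,"hand":0}]'
```

```text
t: 19.63
tool_pos: [0.5723, 0.1272, 0.1057]
orientation: [180.0, -0.0, -173.1]
force: [-0.3, -0.4, 0.8]
opening: 0.005
grasp_force: 0.0
```

```bash
for i in 1; do python3 -m crank '[{"tx":0,"ty":0,"tz":-0.001,"rx":0,"ry":0,"rz":0,"hand":0},{"tx":0,"ty":0,"tz":0,"rx":0,"ry":0,"rz":0,"hand":0},{"tx":0,"ty":0,"tz":0,"rx":0,"ry":0,"rz":0,"hand":0}]'; python3 -m crank '[{"tx":0,"ty":0,"tz":-0.001,"rx":0,"ry":0,"rz":0,"hand":0},{"tx":0,"ty":0,"tz":0,"rx":0,"ry":0,"rz":0,"hand":0},{"tx":0,"ty":0,"tz":0,"rx":0,"ry":0,"rz":0,"hand":0}]'; done
```

```text
t: 19.88
tool_pos: [0.5725, 0.1273, 0.1049]
orientation: [180.0, 0.0, -173.1]
force: [-0.6, 0.6, 1.5]
opening: 0.008
grasp_force: 0.5
t: 20.13
tool_pos: [0.5726, 0.1273, 0.1044]
orientation: [180.0, 0.0, -173.1]
force: [-2.1, -0.2, 5.7]
opening: 0.004
grasp_force: 2.6
```

Contact came at about 0.1048, well below the 0.108 expected for an undropped head, so it has dropped into the thread. I'll open above it, lower and grip again.

```bash
python3 -m crank '[{"tx":0,"ty":0,"tz":0.02,"rx":0,"ry":0,"rz":0,"hand":0},{"tx":0,"ty":0,"tz":0,"rx":0,"ry":0,"rz":0,"hand":0.5},{"tx":0,"ty":0,"tz":0,"rx":0,"ry":0,"rz":0,"hand":0.5},{"tx":0,"ty":0,"tz":0,"rx":0,"ry":0,"rz":0,"hand":0.5},{"tx":0,"ty":0,"tz":0,"rx":0,"ry":0,"rz":0,"hand":0.5},{"tx":0,"ty":0,"tz":0,"rx":0,"ry":0,"rz":0,"hand":0.5},{"tx":0,"ty":0,"tz":0,"rx":0,"ry":0,"rz":0,"hand":0.5},{"tx":0,"ty":0,"tz":0,"rx":0,"ry":0,"rz":0,"hand":0.5},{"tx":0,"ty":0,"tz":0,"rx":0,"ry":0,"rz":0,"hand":0.5},{"tx":0,"ty":0,"tz":0,"rx":0,"ry":0,"rz":0,"hand":0.5},{"tx":0,"ty":0,"tz":0,"rx":0,"ry":0,"rz":0,"hand":0.5}]'
```

```text
t: 21.05
tool_pos: [0.5723, 0.1272, 0.1237]
orientation: [180.0, -0.0, -173.1]
force: [0.1, -0.3, 0.1]
opening: 0.498
grasp_force: 0.0
```

```bash
python3 -m crank '[{"tx":0.0003,"ty":0,"tz":-0.02,"rx":0,"ry":0,"rz":0,"hand":0.5},{"tx":0,"ty":0,"tz":-0.02,"rx":0,"ry":0,"rz":0,"hand":0.5},{"tx":0,"ty":0,"tz":-0.013,"rx":0,"ry":0,"rz":0,"hand":0.5},{"tx":0,"ty":0,"tz":0,"rx":0,"ry":0,"rz":0,"hand":0.5},{"tx":0,"ty":0,"tz":0,"rx":0,"ry":0,"rz":0,"hand":0.2},{"tx":0,"ty":0,"tz":0,"rx":0,"ry":0,"rz":0,"hand":0.2},{"tx":0,"ty":0,"tz":0,"rx":0,"ry":0,"rz":0,"hand":0.2},{"tx":0,"ty":0,"tz":0,"rx":0,"ry":0,"rz":0,"hand":0.2},{"tx":0,"ty":0,"tz":0,"rx":0,"ry":0,"rz":0,"hand":0.2},{"tx":0,"ty":0,"tz":0,"rx":0,"ry":0,"rz":0,"hand":0.2}]'
```

```text
t: 21.88
tool_pos: [0.5735, 0.1267, 0.0716]
orientation: [-180.0, 0.1, -173.2]
force: [0.9, -2.0, 2.7]
opening: 0.365
grasp_force: 30.0
```

```bash
python3 -m crank '[{"tx":0,"ty":0,"tz":-0.0001,"rx":0,"ry":0,"rz":-7,"hand":0.2},{"tx":0,"ty":0,"tz":-0.0001,"rx":0,"ry":0,"rz":-7,"hand":0.2},{"tx":0,"ty":0,"tz":-0.0001,"rx":0,"ry":0,"rz":-7,"hand":0.2},{"tx":0,"ty":0,"tz":-0.0001,"rx":0,"ry":0,"rz":-7,"hand":0.2},{"tx":0,"ty":0,"tz":-0.0001,"rx":0,"ry":0,"rz":-7,"hand":0.2},{"tx":0,"ty":0,"tz":-0.0001,"rx":0,"ry":0,"rz":-7,"hand":0.2},{"tx":0,"ty":0,"tz":-0.0001,"rx":0,"ry":0,"rz":-7,"hand":0.2},{"tx":0,"ty":0,"tz":-0.0001,"rx":0,"ry":0,"rz":-7,"hand":0.2},{"tx":0,"ty":0,"tz":-0.0001,"rx":0,"ry":0,"rz":-7,"hand":0.2},{"tx":0,"ty":0,"tz":-0.0001,"rx":0,"ry":0,"rz":-7,"hand":0.2},{"tx":0,"ty":0,"tz":0,"rx":0,"ry":0,"rz":0,"hand":0.2}]'
```

```text
t: 22.8
tool_pos: [0.5732, 0.1259, 0.0704]
orientation: [180.0, 0.1, 116.6]
force: [-0.3, -4.1, 4.1]
opening: 0.369
grasp_force: 30.0
```

```bash
python3 -m crank '[{"tx":0,"ty":0,"tz":-0.0001,"rx":0,"ry":0,"rz":-7,"hand":0.2},{"tx":0,"ty":0,"tz":-0.0001,"rx":0,"ry":0,"rz":-7,"hand":0.2},{"tx":0,"ty":0,"tz":-0.0001,"rx":0,"ry":0,"rz":-7,"hand":0.2},{"tx":0,"ty":0,"tz":-0.0001,"rx":0,"ry":0,"rz":-7,"hand":0.2},{"tx":0,"ty":0,"tz":-0.0001,"rx":0,"ry":0,"rz":-7,"hand":0.2},{"tx":0,"ty":0,"tz":-0.0001,"rx":0,"ry":0,"rz":-7,"hand":0.2},{"tx":0,"ty":0,"tz":-0.0001,"rx":0,"ry":0,"rz":-7,"hand":0.2},{"tx":0,"ty":0,"tz":-0.0001,"rx":0,"ry":0,"rz":-7,"hand":0.2},{"tx":0,"ty":0,"tz":-0.0001,"rx":0,"ry":0,"rz":-7,"hand":0.2},{"tx":0,"ty":0,"tz":-0.0001,"rx":0,"ry":0,"rz":-7,"hand":0.2}]'
python3 -m crank '[{"tx":0,"ty":0,"tz":-0.0001,"rx":0,"ry":0,"rz":-7,"hand":0.2},{"tx":0,"ty":0,"tz":-0.0001,"rx":0,"ry":0,"rz":-7,"hand":0.2},{"tx":0,"ty":0,"tz":-0.0001,"rx":0,"ry":0,"rz":-7,"hand":0.2},{"tx":0,"ty":0,"tz":-0.0001,"rx":0,"ry":0,"rz":-7,"hand":0.2},{"tx":0,"ty":0,"tz":-0.0001,"rx":0,"ry":0,"rz":-7,"hand":0.2},{"tx":0,"ty":0,"tz":-0.0001,"rx":0,"ry":0,"rz":-7,"hand":0.2},{"tx":0,"ty":0,"tz":-0.0001,"rx":0,"ry":0,"rz":-7,"hand":0.2},{"tx":0,"ty":0,"tz":-0.0001,"rx":0,"ry":0,"rz":-7,"hand":0.2},{"tx":0,"ty":0,"tz":-0.0001,"rx":0,"ry":0,"rz":-7,"hand":0.2},{"tx":0,"ty":0,"tz":0,"rx":0,"ry":0,"rz":0,"hand":0.2},{"tx":0,"ty":0,"tz":0,"rx":0,"ry":0,"rz":0,"hand":0.2}]'; python3 -c "
from h import *;print(manip.get_state()['qpos'])"
```

```text
t: 23.63
tool_pos: [0.5725, 0.1258, 0.0692]
orientation: [180.0, 0.1, 46.7]
force: [-2.9, -4.5, 5.8]
opening: 0.369
grasp_force: 30.0
t: 24.55
tool_pos: [0.5721, 0.1265, 0.0681]
orientation: [179.9, 0.1, -15.9]
force: [-3.2, -3.2, 5.9]
opening: 0.372
grasp_force: 30.0
[ -54.45193758   25.71068374   48.15331267  104.92969794  -22.0183206
   59.31865534 -103.52388115]
```

```bash
python3 -m crank '[{"tx":0,"ty":0,"tz":0,"rx":0,"ry":0,"rz":0,"hand":0.5},{"tx":0,"ty":0,"tz":0,"rx":0,"ry":0,"rz":0,"hand":0.5},{"tx":0,"ty":0,"tz":0,"rx":0,"ry":0,"rz":0,"hand":0.5},{"tx":0,"ty":0,"tz":0,"rx":0,"ry":0,"rz":0,"hand":0.5},{"tx":0,"ty":0,"tz":0,"rx":0,"ry":0,"rz":0,"hand":0.5},{"tx":0,"ty":0,"tz":0,"rx":0,"ry":0,"rz":7,"hand":0.5},{"tx":0,"ty":0,"tz":0,"rx":0,"ry":0,"rz":7,"hand":0.5},{"tx":0,"ty":0,"tz":0,"rx":0,"ry":0,"rz":7,"hand":0.5},{"tx":0,"ty":0,"tz":0,"rx":0,"ry":0,"rz":7,"hand":0.5},{"tx":0,"ty":0,"tz":0,"rx":0,"ry":0,"rz":7,"hand":0.5},{"tx":0,"ty":0,"tz":0,"rx":0,"ry":0,"rz":7,"hand":0.5},{"tx":0,"ty":0,"tz":0,"rx":0,"ry":0,"rz":7,"hand":0.5}]'
python3 -m crank '[{"tx":0,"ty":0,"tz":0,"rx":0,"ry":0,"rz":7,"hand":0.5},{"tx":0,"ty":0,"tz":0,"rx":0,"ry":0,"rz":7,"hand":0.5},{"tx":0,"ty":0,"tz":0,"rx":0,"ry":0,"rz":7,"hand":0.5},{"tx":0,"ty":0,"tz":0,"rx":0,"ry":0,"rz":7,"hand":0.5},{"tx":0,"ty":0,"tz":0,"rx":0,"ry":0,"rz":7,"hand":0.5},{"tx":0,"ty":0,"tz":0,"rx":0,"ry":0,"rz":7,"hand":0.5},{"tx":0,"ty":0,"tz":0,"rx":0,"ry":0,"rz":7,"hand":0.5},{"tx":0,"ty":0,"tz":0,"rx":0,"ry":0,"rz":7,"hand":0.5},{"tx":0,"ty":0,"tz":0,"rx":0,"ry":0,"rz":7,"hand":0.5},{"tx":0,"ty":0,"tz":0,"rx":0,"ry":0,"rz":7,"hand":0.5},{"tx":0,"ty":0,"tz":0,"rx":0,"ry":0,"rz":7,"hand":0.5},{"tx":0,"ty":0,"tz":0,"rx":0,"ry":0,"rz":7,"hand":0.5}]'
python3 -m crank '[{"tx":0,"ty":0,"tz":0,"rx":0,"ry":0,"rz":7,"hand":0.5},{"tx":0,"ty":0,"tz":0,"rx":0,"ry":0,"rz":7,"hand":0.5},{"tx":0,"ty":0,"tz":0,"rx":0,"ry":0,"rz":7,"hand":0.5},{"tx":0,"ty":0,"tz":0,"rx":0,"ry":0,"rz":7,"hand":0.5},{"tx":0,"ty":0,"tz":0,"rx":0,"ry":0,"rz":7,"hand":0.5},{"tx":0,"ty":0,"tz":0,"rx":0,"ry":0,"rz":7,"hand":0.5},{"tx":0,"ty":0,"tz":0,"rx":0,"ry":0,"rz":7,"hand":0.5},{"tx":0,"ty":0,"tz":0,"rx":0,"ry":0,"rz":7,"hand":0.5},{"tx":0,"ty":0,"tz":0,"rx":0,"ry":0,"rz":7,"hand":0.5},{"tx":0,"ty":0,"tz":0,"rx":0,"ry":0,"rz":7,"hand":0.5},{"tx":0,"ty":0,"tz":0,"rx":0,"ry":0,"rz":0,"hand":0.5},{"tx":0,"ty":0,"tz":0,"rx":0,"ry":0,"rz":0,"hand":0.5}]'
```

```text
t: 25.55
tool_pos: [0.5726, 0.1275, 0.0677]
orientation: [-180.0, -0.0, 33.3]
force: [-0.4, 0.0, 0.7]
opening: 0.5
grasp_force: 0.0
t: 26.55
tool_pos: [0.5726, 0.1274, 0.0677]
orientation: [180.0, -0.0, 117.2]
force: [0.4, -0.7, -0.6]
opening: 0.505
grasp_force: 0.0
t: 27.55
tool_pos: [0.5726, 0.1272, 0.0677]
orientation: [180.0, -0.0, -173.3]
force: [0.1, -0.9, -0.5]
opening: 0.502
grasp_force: 0.0
```

```bash
python3 -m crank '[{"tx":0,"ty":0,"tz":0,"rx":0,"ry":0,"rz":0,"hand":0.2},{"tx":0,"ty":0,"tz":0,"rx":0,"ry":0,"rz":0,"hand":0.2},{"tx":0,"ty":0,"tz":0,"rx":0,"ry":0,"rz":0,"hand":0.2},{"tx":0,"ty":0,"tz":0,"rx":0,"ry":0,"rz":0,"hand":0.2},{"tx":0,"ty":0,"tz":0,"rx":0,"ry":0,"rz":0,"hand":0.2},{"tx":0,"ty":0,"tz":0,"rx":0,"ry":0,"rz":0,"hand":0.2},{"tx":0,"ty":0,"tz":-0.0001,"rx":0,"ry":0,"rz":-7,"hand":0.2},{"tx":0,"ty":0,"tz":-0.0001,"rx":0,"ry":0,"rz":-7,"hand":0.2},{"tx":0,"ty":0,"tz":-0.0001,"rx":0,"ry":0,"rz":-7,"hand":0.2},{"tx":0,"ty":0,"tz":-0.0001,"rx":0,"ry":0,"rz":-7,"hand":0.2},{"tx":0,"ty":0,"tz":-0.0001,"rx":0,"ry":0,"rz":-7,"hand":0.2}]'
python3 -m crank '[{"tx":0,"ty":0,"tz":-0.0001,"rx":0,"ry":0,"rz":-7,"hand":0.2},{"tx":0,"ty":0,"tz":-0.0001,"rx":0,"ry":0,"rz":-7,"hand":0.2},{"tx":0,"ty":0,"tz":-0.0001,"rx":0,"ry":0,"rz":-7,"hand":0.2},{"tx":0,"ty":0,"tz":-0.0001,"rx":0,"ry":0,"rz":-7,"hand":0.2},{"tx":0,"ty":0,"tz":-0.0001,"rx":0,"ry":0,"rz":-7,"hand":0.2},{"tx":0,"ty":0,"tz":-0.0001,"rx":0,"ry":0,"rz":-7,"hand":0.2},{"tx":0,"ty":0,"tz":-0.0001,"rx":0,"ry":0,"rz":-7,"hand":0.2},{"tx":0,"ty":0,"tz":-0.0001,"rx":0,"ry":0,"rz":-7,"hand":0.2},{"tx":0,"ty":0,"tz":-0.0001,"rx":0,"ry":0,"rz":-7,"hand":0.2},{"tx":0,"ty":0,"tz":-0.0001,"rx":0,"ry":0,"rz":-7,"hand":0.2},{"tx":0,"ty":0,"tz":-0.0001,"rx":0,"ry":0,"rz":-7,"hand":0.2},{"tx":0,"ty":0,"tz":-0.0001,"rx":0,"ry":0,"rz":-7,"hand":0.2}]'
python3 -m crank '[{"tx":0,"ty":0,"tz":-0.0001,"rx":0,"ry":0,"rz":-7,"hand":0.2},{"tx":0,"ty":0,"tz":-0.0001,"rx":0,"ry":0,"rz":-7,"hand":0.2},{"tx":0,"ty":0,"tz":-0.0001,"rx":0,"ry":0,"rz":-7,"hand":0.2},{"tx":0,"ty":0,"tz":-0.0001,"rx":0,"ry":0,"rz":-7,"hand":0.2},{"tx":0,"ty":0,"tz":-0.0001,"rx":0,"ry":0,"rz":-7,"hand":0.2},{"tx":0,"ty":0,"tz":-0.0001,"rx":0,"ry":0,"rz":-7,"hand":0.2},{"tx":0,"ty":0,"tz":-0.0001,"rx":0,"ry":0,"rz":-7,"hand":0.2},{"tx":0,"ty":0,"tz":-0.0001,"rx":0,"ry":0,"rz":-7,"hand":0.2},{"tx":0,"ty":0,"tz":-0.0001,"rx":0,"ry":0,"rz":-7,"hand":0.2},{"tx":0,"ty":0,"tz":-0.0001,"rx":0,"ry":0,"rz":-7,"hand":0.2},{"tx":0,"ty":0,"tz":-0.0001,"rx":0,"ry":0,"rz":-7,"hand":0.2},{"tx":0,"ty":0,"tz":-0.0001,"rx":0,"ry":0,"rz":-7,"hand":0.2}]'
```

```text
t: 28.47
tool_pos: [0.5728, 0.1265, 0.0674]
orientation: [-180.0, 0.0, 151.5]
force: [0.3, -2.6, 0.3]
opening: 0.369
grasp_force: 30.0
t: 29.47
tool_pos: [0.5729, 0.1264, 0.0662]
orientation: [179.9, 0.0, 67.5]
force: [1.0, -2.9, 1.3]
opening: 0.371
grasp_force: 30.0
t: 30.47
tool_pos: [0.5727, 0.1263, 0.0649]
orientation: [179.9, -0.0, -16.5]
force: [0.5, -3.4, 0.5]
opening: 0.368
grasp_force: 30.0
```

I've turned 405° forward in total. A touch check on the depth comes next: contact should be near TCP 0.099.

```bash
python3 -m crank '[{"tx":0,"ty":0,"tz":0,"rx":0,"ry":0,"rz":0,"hand":0.5},{"tx":0,"ty":0,"tz":0,"rx":0,"ry":0,"rz":0,"hand":0.5},{"tx":0,"ty":0,"tz":0,"rx":0,"ry":0,"rz":0,"hand":0.5},{"tx":0,"ty":0,"tz":0,"rx":0,"ry":0,"rz":0,"hand":0.5},{"tx":0,"ty":0,"tz":0,"rx":0,"ry":0,"rz":0,"hand":0.5},{"tx":0,"ty":0,"tz":0.02,"rx":0,"ry":0,"rz":0,"hand":0.5},{"tx":0,"ty":0,"tz":0.025,"rx":0,"ry":0,"rz":0,"hand":0.5},{"tx":0,"ty":0,"tz":0,"rx":0,"ry":0,"rz":0,"hand":0.5}]'
python3 -m crank '[{"tx":0,"ty":0,"tz":0,"rx":0,"ry":0,"rz":0,"hand":0},{"tx":0,"ty":0,"tz":0,"rx":0,"ry":0,"rz":0,"hand":0},{"tx":0,"ty":0,"tz":0,"rx":0,"ry":0,"rz":0,"hand":0},{"tx":0,"ty":0,"tz":0,"rx":0,"ry":0,"rz":0,"hand":0},{"tx":0,"ty":0,"tz":0,"rx":0,"ry":0,"rz":0,"hand":0},{"tx":0,"ty":0,"tz":0,"rx":0,"ry":0,"rz":0,"hand":0},{"tx":0,"ty":0,"tz":0,"rx":0,"ry":0,"rz":0,"hand":0},{"tx":0,"ty":0,"tz":0,"rx":0,"ry":0,"rz":0,"hand":0},{"tx":0,"ty":0,"tz":-0.004,"rx":0,"ry":0,"rz":0,"hand":0},{"tx":0,"ty":0,"tz":-0.003,"rx":0,"ry":0,"rz":0,"hand":0},{"tx":0,"ty":0,"tz":0,"rx":0,"ry":0,"rz":0,"hand":0},{"tx":0,"ty":0,"tz":0,"rx":0,"ry":0,"rz":0,"hand":0}]'
```

```text
t: 31.13
tool_pos: [0.5755, 0.1275, 0.114]
orientation: [-179.8, -0.3, -16.1]
force: [1.3, -0.8, -0.1]
opening: 0.497
grasp_force: 0.0
t: 32.13
tool_pos: [0.5724, 0.1271, 0.1025]
orientation: [180.0, 0.0, -16.1]
force: [-0.1, -0.0, 0.6]
opening: 0.006
grasp_force: 0.0
```

```bash
python3 -m crank '[{"tx":0,"ty":0,"tz":-0.002,"rx":0,"ry":0,"rz":0,"hand":0},{"tx":0,"ty":0,"tz":0,"rx":0,"ry":0,"rz":0,"hand":0},{"tx":0,"ty":0,"tz":0,"rx":0,"ry":0,"rz":0,"hand":0}]'; python3 -m crank '[{"tx":0,"ty":0,"tz":-0.001,"rx":0,"ry":0,"rz":0,"hand":0},{"tx":0,"ty":0,"tz":0,"rx":0,"ry":0,"rz":0,"hand":0},{"tx":0,"ty":0,"tz":0,"rx":0,"ry":0,"rz":0,"hand":0}]';  python3 -m crank '[{"tx":0,"ty":0,"tz":-0.001,"rx":0,"ry":0,"rz":0,"hand":0},{"tx":0,"ty":0,"tz":0,"rx":0,"ry":0,"rz":0,"hand":0},{"tx":0,"ty":0,"tz":0,"rx":0,"ry":0,"rz":0,"hand":0}]'
```

```text
t: 32.38
tool_pos: [0.5726, 0.1272, 0.1008]
orientation: [180.0, 0.0, -16.1]
force: [-0.3, -0.2, -0.8]
opening: 0.01
grasp_force: 0.0
t: 32.63
tool_pos: [0.5726, 0.1272, 0.0999]
orientation: [180.0, 0.0, -16.1]
force: [-0.3, -0.2, 0.6]
opening: 0.0
grasp_force: 0.0
t: 32.88
tool_pos: [0.5728, 0.1273, 0.0991]
orientation: [-180.0, -0.0, -16.1]
force: [-0.3, 0.5, 1.6]
opening: 0.004
grasp_force: 0.9
```

Contact at about 0.0991, as predicted, so the bolt is engaged about one turn deep (−9 to −10 mm). I'll re-grip and add about 35° to sit mid-range.

```bash
python3 -m crank '[{"tx":0,"ty":0,"tz":0.015,"rx":0,"ry":0,"rz":7,"hand":0.5},{"tx":0,"ty":0,"tz":0,"rx":0,"ry":0,"rz":7,"hand":0.5},{"tx":0,"ty":0,"tz":0,"rx":0,"ry":0,"rz":7,"hand":0.5},{"tx":0,"ty":0,"tz":0,"rx":0,"ry":0,"rz":7,"hand":0.5},{"tx":0,"ty":0,"tz":0,"rx":0,"ry":0,"rz":7,"hand":0.5},{"tx":0,"ty":0,"tz":0,"rx":0,"ry":0,"rz":0,"hand":0.5},{"tx":0,"ty":0,"tz":0,"rx":0,"ry":0,"rz":0,"hand":0.5},{"tx":0,"ty":0,"tz":0,"rx":0,"ry":0,"rz":0,"hand":0.5},{"tx":0,"ty":0,"tz":0,"rx":0,"ry":0,"rz":0,"hand":0.5},{"tx":0,"ty":0,"tz":0,"rx":0,"ry":0,"rz":0,"hand":0.5},{"tx":0,"ty":0,"tz":0,"rx":0,"ry":0,"rz":0,"hand":0.5},{"tx":0,"ty":0,"tz":0,"rx":0,"ry":0,"rz":0,"hand":0.5}]'
```

```text
t: 33.88
tool_pos: [0.5726, 0.1273, 0.1138]
orientation: [180.0, 0.0, 18.8]
force: [-0.2, -0.5, 0.5]
opening: 0.497
grasp_force: 0.0
```

```bash
python3 -m crank '[{"tx":0,"ty":0,"tz":-0.02,"rx":0,"ry":0,"rz":0,"hand":0.5},{"tx":0,"ty":0,"tz":-0.018,"rx":0,"ry":0,"rz":0,"hand":0.5},{"tx":0,"ty":0,"tz":-0.01,"rx":0,"ry":0,"rz":0,"hand":0.5},{"tx":0,"ty":0,"tz":0,"rx":0,"ry":0,"rz":0,"hand":0.5},{"tx":0,"ty":0,"tz":0,"rx":0,"ry":0,"rz":0,"hand":0.5},{"tx":0,"ty":0,"tz":0,"rx":0,"ry":0,"rz":0,"hand":0.2},{"tx":0,"ty":0,"tz":0,"rx":0,"ry":0,"rz":0,"hand":0.2},{"tx":0,"ty":0,"tz":0,"rx":0,"ry":0,"rz":0,"hand":0.2},{"tx":0,"ty":0,"tz":0,"rx":0,"ry":0,"rz":0,"hand":0.2},{"tx":0,"ty":0,"tz":0,"rx":0,"ry":0,"rz":0,"hand":0.2},{"tx":0,"ty":0,"tz":0,"rx":0,"ry":0,"rz":0,"hand":0.2}]'
python3 -m crank '[{"tx":0,"ty":0,"tz":-0.0001,"rx":0,"ry":0,"rz":-7,"hand":0.2},{"tx":0,"ty":0,"tz":-0.0001,"rx":0,"ry":0,"rz":-7,"hand":0.2},{"tx":0,"ty":0,"tz":-0.0001,"rx":0,"ry":0,"rz":-7,"hand":0.2},{"tx":0,"ty":0,"tz":-0.0001,"rx":0,"ry":0,"rz":-7,"hand":0.2},{"tx":0,"ty":0,"tz":-0.0001,"rx":0,"ry":0,"rz":-7,"hand":0.2},{"tx":0,"ty":0,"tz":0,"rx":0,"ry":0,"rz":0,"hand":0.2},{"tx":0,"ty":0,"tz":0,"rx":0,"ry":0,"rz":0,"hand":0.2},{"tx":0,"ty":0,"tz":0,"rx":0,"ry":0,"rz":0,"hand":0.2},{"tx":0,"ty":0,"tz":0,"rx":0,"ry":0,"rz":0,"hand":0.2},{"tx":0,"ty":0,"tz":0,"rx":0,"ry":0,"rz":0,"hand":0.2},{"tx":0,"ty":0,"tz":0,"rx":0,"ry":0,"rz":0,"hand":0.2}]'
```

```text
t: 34.8
tool_pos: [0.5736, 0.1268, 0.0667]
orientation: [180.0, -0.1, 18.8]
force: [1.3, -2.1, 3.5]
opening: 0.367
grasp_force: 30.0
t: 35.72
tool_pos: [0.5735, 0.1263, 0.0659]
orientation: [180.0, -0.1, -16.1]
force: [2.9, -5.3, 4.1]
opening: 0.366
grasp_force: 30.0
```

```bash
python3 -c "
from rig import manip
print(manip.sign_off())"
```

```text
the job is handed in; nothing more can be done
None
```

I handed the job in at about 36 s: the spool is seated on the spindle and let go. The bolt was turned back about 102° until it dropped, then about 440° forward, to an estimated depth of −9.5 to −10.5 mm, and is still gripped at 30 N. The hand-in gave no verdict, and I took no final picture of the spool or bystanders.

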